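# Slide a weld coupon under the spring clip

## Task

Press the blue thumb bar of the spring clip right down with one fingertip and, keeping it down, use the other fingertip to push the copper coupon along its bed, under the raised nose, until it sits home against the green end stop. Only then let the clip up so that it closes on the coupon, and move clear. Do not pick up or tip the coupon, and leave the screwdriver, the oil bottle and the aluminium block alone.

Things in the scene. Friction and masses are not known exactly. Their poses are not given: they have to be found in the camera images.
- fixture: Fixture fixed to the table, 190 x 136 mm, under 60 mm tall. Origin at table height below the bed's middle line; x runs along the bed to the green stop, y across to the blue thumb bar, z up. Bed: flat top at z 20 mm, x -105 to 75, y -26 to 26 mm, with rails 4 mm high, 44 mm apart inside. Green end stop: 16 mm above the bed. Hinge blocks at y 32 mm, x -103.5 and 55.5, 38 mm tall.
- coupon: Loose flat copper coupon, 80 mm long (its x, along the bed) x 40 mm wide x 12 mm thick, about 0.3 kg. Origin at the centre of its underside. It starts on the bed between the rails, short of the clip's nose; its rear edge is 40 mm behind its origin. Home, its origin is at x = 20 mm in the fixture's frame.
- clip_angle (a joint): Angle of the sprung clip (rad) about a hinge along fixture x at y 32, z 32 mm. 0: at rest, nose 4 mm above the bed, blocking the coupon. 0.42: thumb bar pressed right down to its stop, nose 19 mm above the bed. It takes about 2 to 6 N on the bar and springs back when let go. Closed on the coupon it reads about 0.22.
- bar_mid (a point): Centre of the top of the blue thumb bar, a plate 95 x 34 x 5 mm. At rest it slopes up 0.42 rad away from the hinge, far edge about 43 mm above the table. Pressed right down its top is level, 26 mm above the table (6 mm above the bed), at fixture x -100 to -5, y 40 to 74 mm (this point at y 60). A fingertip can slide along it while keeping it down.
- clip: The sprung clip: a steel bar on a hinge beside the bed with the blue thumb bar on one side and, on the other, a steel arm (the nose) with an yellow rounded tip that reaches over the bed at fixture x 32 to 50 mm, its tip about on the bed's middle line. The nose rocks up as the thumb bar goes down. Origin on the hinge line.
- stop_face (a point): Centre of the green end stop's face (fixture x 60 mm), 6 mm above the bed; the coupon's front edge comes to rest against it.
- screwdriver: Bystander: loose screwdriver with a yellow handle, 170 mm long, lying beside the fixture.
- oil: Bystander: small black bottle, 42 mm across, 85 mm tall, standing beside the fixture; origin under its base.
- block: Bystander: loose aluminium block 40 x 60 x 30 mm beyond the end stop; origin under its centre.
Mind the look-alikes: they are no part of the job. Several things have the shape of the coupon; the one meant has the colours described above.

How it is judged:
By the outcome, as a careful person would: the job done as asked, in the order asked, and still so for the second after the job is handed in, with the robot touching nothing.
It also fails if it takes over 45 s, if anything falls off the work surface, if the arm or the gripper's body presses on something with over 40 N, if the wrist force passes 120 N, or if a joint passes its speed limit or range.

## Robot

A 6-joint arm with a two-finger parallel gripper is mounted at the origin on the work surface. World frame = base frame: x ahead of the robot, y to its left, z up, the work surface at z = 0. Lengths are in m, angles in degrees, forces in N, time in s.
With the tool pointing down it reaches from about 0.4 to 0.825 m from the base axis. Payload 7 kg.
Tool frame: the origin (TCP) lies on the centre line of the jaws, within the pads' length; the fingertips stand r.tip_reach ahead of it and the grasp point (between the pads) is the TCP (r.tip_reach is the distance from the TCP to the fingertips, in m); z points along the fingers, y is the line along which they close (so a half turn about z gives the same grasp; the last joint's range is limited). The gripper opens to 88 mm and grips with 3 to 60 N. Pads are 19 mm wide; open, the fingers measure 130 mm over their backs; the gripper's body (78 mm by 193 mm) begins 47 mm behind the grasp point.
Start: joints at [16.507, 20.546, 0.682, 0, -70.136, -16.507], TCP at [0.675, -0, 0.246] pointing down, gripper open.
Joint ranges: [-176.03, 176.03], [-82.01, 121.73], [-58.28, 71.71], [-173.87, 95.51], [-174.79, -0.11], [-173.66, 173.66]. Speed limits (degrees/s): [136.94, 136.94, 172.46, 180, 180, 180].

## Interface

Orientations are given as [roll, pitch, yaw] about the fixed x, y, z axes, in that order (R = Rz(yaw) Ry(pitch) Rx(roll)).
In Python, from plant import sensors, cams, r gives the robot as it stands.
- The arm moves only by the tool drive_tool, never from a script. Its argument "rows" is a list of rows, each an object of numbers: "fingers": the gripper's target within -1 to 1 (fully open at 1, half-way at 0, shut at -1); "x", "y", "z": the shift along the tool's x, y, z in m; "spin": the turn about the tool's z in rad. A call has 1 to 10 rows; each row is the pose to reach, as a shift and turn from the pose commanded when the call began, along the tool's axes at that moment; what a row does not reach only later rows make up. A row lasts 1/8 s, in which the tool goes at most 62.5 mm and 10.7 degrees, less where a joint would pass 70% of its speed; a pose out of reach is approached as far as the arm can. A call with a gripper value outside its range is refused whole. The fingers move at their own pace and stop on an object; "newtons" is the grip in N (left out, the last holds). Time passes only in rows, so rows that repeat a pose let the fingers close. It gives the time, the measured TCP pose, the force, the opening and the grip force at its end, in the units of the state.
- sensors.get_state(): the state, without advancing time (a new reading comes with each control period).
- cams.capture(name): name is "scene" or "side" or "wrist"; returns a dict with "pixels" (400x640x3 uint8, red, green, blue), "intrinsics" (3x3 intrinsics, pixels), "k1" (the pictures are not rectified: a ray, as slopes to the right and down, at radius r is drawn at 1 + k1 r^2 times it, then the intrinsics apply), "eye" and "orientation" of the camera in the world; the wrist camera has in their place "T_tool_cam" (4x4, takes a point from camera to tool coordinates, whose origin is the TCP and whose axes are the flange's). Camera axes: x right, y up, looking along -z (the intrinsics and any distortion apply to the point x, -y, -z); pixel columns grow to the right and rows downward; lengths in m; the calibration is good to about 2 mm. A picture is of the moment at which its call begins: read the wrist's pose just before it. There is no depth.
- r.close_job(): hands the job in; it is judged then, once.
The state is a dict: "time_s": time; "joints": joint angles; "qd": joint speeds; "joint_torque": joint torques, N m; "tcp_pos": TCP position; "eef_rot": TCP orientation; "contact_force": force on the tool from outside, world axes, zero at the start; "moment": the same for the moment, N m; "gripper_width": finger opening in m; "gripper_force": force on a finger pad.
Only numpy, scipy, OpenCV 4.12 (cv2) and the standard library are available. Lean on these libraries where they do the work, as an engineer would, in place of code of your own. Each camera call takes 0.05 s, during which the arm holds its last target. There are 200 camera calls.

## Working session

There is one attempt and no reset: what is moved stays moved. The work goes in short steps, Python scripts to look and compute and a tool call to move; the robot and the scene stay as the last step left them, time stands still between calls to the robot, and variables do not carry over. Pictures are saved under pics/ and viewed, at most 10 in all, crops included, and the job is handed in when it is done.

Besides the shell and the picture viewer there is one more tool, called after "Request:" as name([rows], argument=value, ...), one row to a line, values as JSON. drive_tool: Moves the arm, as the interface text tells. Its arguments: {"type":"object","properties":{"rows":{"type":"array"},"newtons":{"type":"number"}},"required":["rows"]}

```bash
mkdir -p pics; ls; python3 - <<'E'
from plant import sensors,cams,r
import cv2
s=sensors.get_state();print(s, r.tip_reach)
for n in("scene","side","wrist"):
    c=cams.capture(n);cv2.imwrite(f"pics/{n}0.png",c["pixels"][:,:,::-1])
    print({k:v for k,v in c.items() if k!="pixels"})
E
```

```text
pics
{'time_s': 0.0, 'joints': array([ 1.65072285e+01,  2.05915465e+01,  6.34572060e-01, -1.96868643e-02,
       -7.01374185e+01, -1.65080519e+01]), 'qd': array([-0.04725351,  0.01126731,  0.0249481 ,  0.07148654, -0.01626972,
       -0.01381813]), 'joint_torque': array([-8.00930356e-04, -5.82726967e+01,  2.93058443e+01,  6.99745238e+00,
        6.93249181e-03, -2.06530804e-04]), 'tcp_pos': array([ 6.74539927e-01, -2.36509790e-05,  2.44628847e-01]), 'eef_rot': array([ 1.79904239e+02, -9.08017199e-03, -9.00075199e+01]), 'contact_force': array([ 0.5526685 ,  0.52556814, -0.35636657]), 'moment': array([ 0.00900299, -0.0006742 , -0.00787354]), 'gripper_force': 0.0, 'gripper_width': 0.08795747944957902} 0.019
{'intrinsics': array([[382.66032102,   0.        , 317.62178146],
       [  0.        , 382.66032102, 196.65261601],
       [  0.        ,   0.        ,   1.        ]]), 'k1': -0.08571859275909924, 'eye': array([ 1.20603523, -0.04332367,  0.53198879]), 'orientation': array([54.07209887, -0.12507055, 81.78381087])}
{'intrinsics': array([[401.24385711,   0.        , 315.17317257],
       [  0.        , 401.24385711, 196.78854345],
       [  0.        ,   0.        ,   1.        ]]), 'k1': -0.04311279556873224, 'eye': array([ 0.26007301, -0.41082104,  0.61100605]), 'orientation': array([ 46.28566356,   0.96738274, -35.65138546])}
{'intrinsics': array([[305.98354921,   0.        , 320.97314342],
       [  0.        , 305.98354921, 200.45714964],
       [  0.        ,   0.        ,   1.        ]]), 'k1': -0.02191634896285366, 'T_tool_cam': array([[ 3.07013985e-04,  9.55971818e-01,  2.93458325e-01,
         7.80046891e-02],
       [ 9.99999380e-01, -6.07594665e-04,  9.33112330e-04,
         6.72521316e-04],
       [ 1.07033280e-03,  2.93457857e-01, -9.55971412e-01,
        -1.39921661e-01],
       [ 0.00000000e+00,  0.00000000e+00,  0.00000000e+00,
         1.00000000e+00]])}
```

View pics/scene0.png

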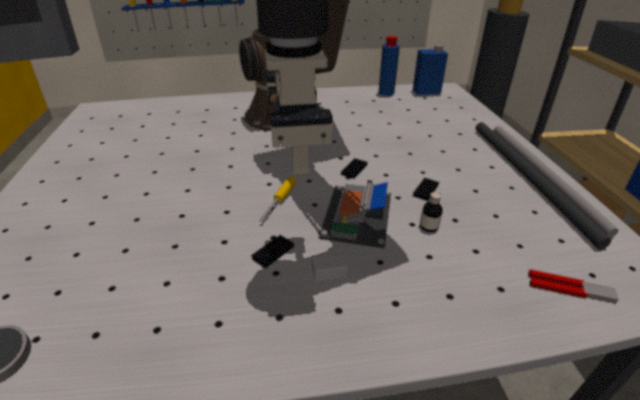

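View pics/side0.png

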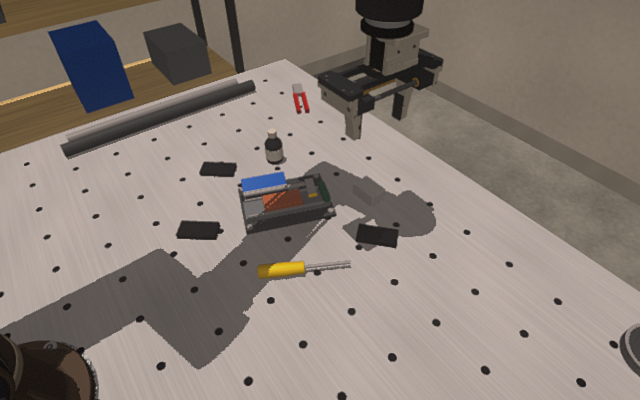

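View pics/wrist0.png

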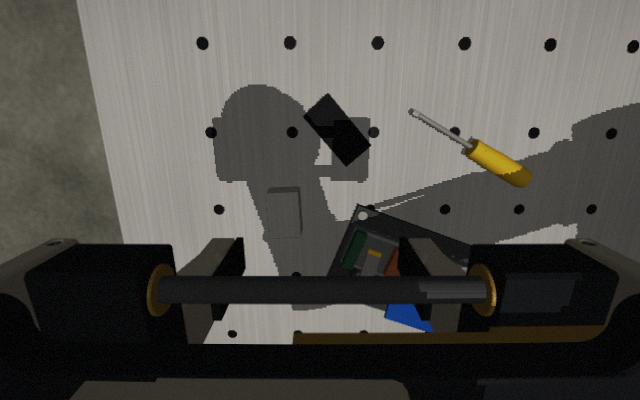

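The scene view shows the fixture at (358,215), with the green stop facing the camera (345,228), the bar at (378,195) and the bottle at (431,212). The side view shows the fixture at (285,200). The wrist view shows the fixture partly hidden behind the fingers, around (390,270). I'll move the wrist over it for a clear view.

Request:
drive_tool([
  {"x":-0.05,"y":0.02,"fingers":1},
  {"x":-0.1,"y":0.04},
  {"x":-0.15,"y":0.06},
  {"x":-0.16,"y":0.06},
  {"x":-0.16,"y":0.06},
  {"x":-0.16,"y":0.06},
])

```text
invalid input
```

```bash
cat > h.py <<'E'
from plant import sensors,cams,r
import cv2,numpy as np
from scipy.spatial.transform import Rotation as R
def cap(n):
    s=sensors.get_state();c=cams.capture(n)
    if n=="wrist":
        T=np.eye(4);T[:3,:3]=R.from_euler('xyz',s['eef_rot'],degrees=True).as_matrix();T[:3,3]=s['tcp_pos'];T=T@c['T_tool_cam']
    else:
        T=np.eye(4);T[:3,:3]=R.from_euler('xyz',c['orientation'],degrees=True).as_matrix();T[:3,3]=c['eye']
    c['T']=T;return c
def ray(c,p):
    K=c['intrinsics'];q=cv2.undistortPoints(np.array([[p]],float),K,np.array([c['k1'],0,0,0.]))[0,0]
    return c['T'][:3,3],c['T'][:3,:3]@np.array([q[0],-q[1],-1])
def onz(c,p,z):
    o,d=ray(c,p);return o+d*(z-o[2])/d[2]
def save(c,n): cv2.imwrite(f"pics/{n}.png",c["pixels"][:,:,::-1])
E
python3 - <<'E'
from h import *
c=cap("wrist");save(c,"w1");print(sensors.get_state()['tcp_pos'])
import pickle;pickle.dump(c,open("w1.pkl","wb"))
E
```

```text
[ 6.74722028e-01 -2.37232848e-05  2.44967760e-01]
```

View pics/w1.png

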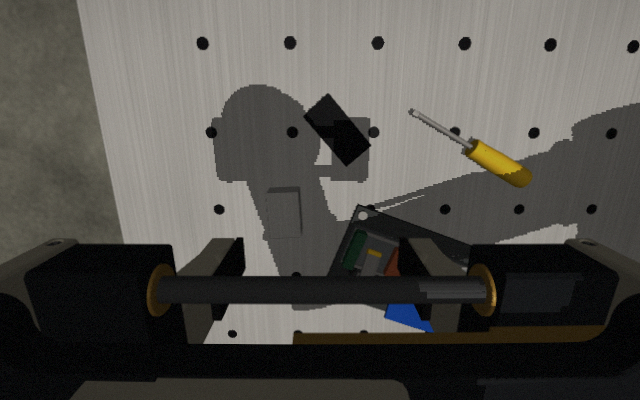

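The move was refused, so the picture is unchanged. I'll fill in every field in each row.

Request:
drive_tool([
  {"x":-0.05,"y":0.02,"z":0,"spin":0,"fingers":1},
  {"x":-0.1,"y":0.04,"z":0,"spin":0,"fingers":1},
  {"x":-0.15,"y":0.06,"z":0,"spin":0,"fingers":1},
  {"x":-0.16,"y":0.06,"z":0,"spin":0,"fingers":1},
  {"x":-0.16,"y":0.06,"z":0,"spin":0,"fingers":1},
  {"x":-0.16,"y":0.06,"z":0,"spin":0,"fingers":1},
])

```text
time_s: 0.95
tcp_pos: [0.6152, 0.159, 0.2453]
eef_rot: [180.0, -0.0, -90.0]
contact_force: [0.0, -0.8, -0.2]
gripper_width: 0.0875
gripper_force: 0.0
```

```bash
python3 - <<'E'
from h import *
c=cap("wrist");save(c,"w2")
import pickle;pickle.dump(c,open("w2.pkl","wb"))
E
```

```text
(no output)
```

View pics/w2.png

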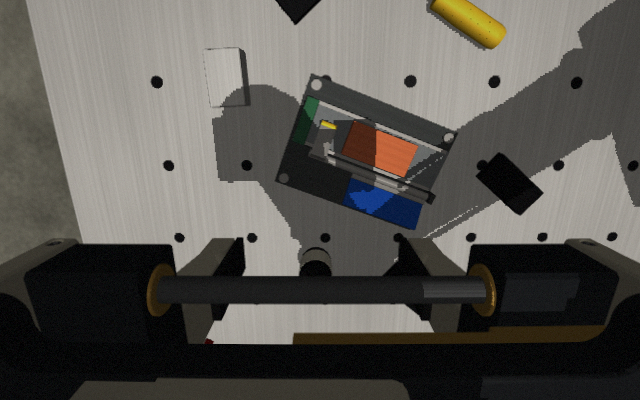

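The wrist view now shows everything: green stop (305,122), yellow nose tip (328,125), copper coupon (380,150), blue bar (383,200), bottle (317,262), and screws at (316,85), (284,179) and (449,138).

```bash
python3 - <<'E'
from h import *
import pickle;c=pickle.load(open("w2.pkl","rb"))
im=c['pixels'];h=cv2.cvtColor(im,cv2.COLOR_RGB2HSV)
def mask(lo,hi):
    m=cv2.inRange(h,lo,hi);m[235:]=0
    n,l,st,ce=cv2.connectedComponentsWithStats(m);i=1+np.argmax(st[1:,4]);return (l==i).astype('uint8'),st[i],ce[i]
for n,lo,hi,z in(("cu",(3,120,80),(18,255,255),.032),("blue",(105,120,50),(130,255,255),.035),("green",(60,60,20),(90,255,255),.036)):
    m,st,ce=mask(lo,hi);cn=max(cv2.findContours(m,0,1)[0],key=cv2.contourArea)
    rect=cv2.minAreaRect(cn);b=cv2.boxPoints(rect)
    print(n,st,ce.round(1),b.round(1).tolist())
    P=np.array([onz(c,p,z) for p in b]);print(P.round(4).tolist(),np.linalg.norm(P-np.roll(P,-1,0),axis=1).round(4), onz(c,ce,z).round(4))
    ap=cv2.approxPolyDP(cn,3,True)[:,0];print([(p.tolist(),onz(c,p,z)[:2].round(4).tolist()) for p in ap])
for p in((316,85),(284,179),(449,138)):print(p,onz(c,p,.012).round(4))
m=cv2.inRange(h,(22,150,120),(34,255,255));m[:,:300]=0;m[:,345:]=0;m[235:]=0;m[:100]=0
y,x=np.nonzero(m);print("tip",x.mean(),y.mean(),onz(c,(x.mean(),y.mean()),.03).round(4))
E
```

```text
cu [ 372  130   46   47 1350] [393.1 153.4] [[362.8999938964844, 161.6999969482422], [375.79998779296875, 128.8000030517578], [417.70001220703125, 145.1999969482422], [404.79998779296875, 178.10000610351562]]
[[0.566, 0.1423, 0.032], [0.5529, 0.1049, 0.032], [0.5038, 0.1232, 0.032], [0.5156, 0.1618, 0.032]] [0.0396 0.0524 0.0404 0.054 ] [0.5315 0.1325 0.032 ]
[([377, 130], [0.5515, 0.1062]), ([373, 136], [0.5557, 0.1128]), ([375, 166], [0.5517, 0.1473]), ([404, 176], [0.5168, 0.1592]), ([417, 146], [0.5046, 0.124])]
blue [ 342  178   80   52 2080] [382.1 203.7] [[341.29998779296875, 203.1999969482422], [350.79998779296875, 177.39999389648438], [423.70001220703125, 204.3000030517578], [414.20001220703125, 230.0]]
[[0.5904, 0.1919, 0.035], [0.5799, 0.1603, 0.035], [0.4911, 0.1934, 0.035], [0.4995, 0.2268, 0.035]] [0.0333 0.0948 0.0344 0.0974] [0.5414 0.1925 0.035 ]
[([351, 178], [0.5797, 0.161]), ([342, 203], [0.5896, 0.1917]), ([415, 228], [0.4988, 0.2241]), ([421, 204], [0.4944, 0.193])]
green [292  96  27  49 623] [305.3 120. ] [[290.0, 140.6999969482422], [307.20001220703125, 94.9000015258789], [320.20001220703125, 99.80000305175781], [303.0, 145.60000610351562]]
[[0.6498, 0.1177, 0.036], [0.6297, 0.0687, 0.036], [0.6156, 0.0738, 0.036], [0.6352, 0.1232, 0.036]] [0.053  0.015  0.0532 0.0156] [0.6321 0.0951 0.036 ]
[([310, 96], [0.6267, 0.0698]), ([292, 140], [0.6475, 0.1169]), ([303, 144], [0.6351, 0.1214]), ([318, 100], [0.618, 0.0739])]
(316, 85) [0.6205 0.057  0.012 ]
(284, 179) [0.6611 0.1675 0.012 ]
(449, 138) [0.4604 0.1168 0.012 ]
tip 328.09090909090907 124.46969696969697 [0.6068 0.1002 0.03  ]
```

Fixture pose: yaw ≈ −20.5°, origin ≈ (0.569, 0.1195). The coupon's rear edge is at fixture x ≈ −64 mm. The sizes match: coupon 40 mm, bar 95 × 34 mm, stop 15 × 53 mm. Next I'll hover with the tool at fixture (−84, 24), tool x along fixture x, and the opening at 40 mm.

Request:
drive_tool([
  {"x":-0.002,"y":0.02,"z":0,"spin":-0.17,"fingers":-0.09},
  {"x":-0.004,"y":0.04,"z":0,"spin":-0.34,"fingers":-0.09},
  {"x":-0.006,"y":0.06,"z":0,"spin":-0.51,"fingers":-0.09},
  {"x":-0.008,"y":0.08,"z":0,"spin":-0.68,"fingers":-0.09},
  {"x":-0.01,"y":0.1,"z":0,"spin":-0.85,"fingers":-0.09},
  {"x":-0.012,"y":0.116,"z":0,"spin":-1.02,"fingers":-0.09},
  {"x":-0.012,"y":0.116,"z":0.03,"spin":-1.19,"fingers":-0.09},
  {"x":-0.012,"y":0.116,"z":0.08,"spin":-1.213,"fingers":-0.09},
  {"x":-0.012,"y":0.116,"z":0.1,"spin":-1.213,"fingers":-0.09},
  {"x":-0.012,"y":0.116,"z":0.1,"spin":-1.213,"fingers":-0.09},
])

```text
time_s: 2.25
tcp_pos: [0.4985, 0.1704, 0.1441]
eef_rot: [179.8, 0.1, -20.6]
contact_force: [0.4, 0.2, 0.9]
gripper_width: 0.0399
gripper_force: 0.0
```

```bash
python3 - <<'E'
from h import *
s=sensors.get_state();print(s['tcp_pos'],s['eef_rot'],s['gripper_width'],s['contact_force'])
import pickle
a=cap("wrist");b=cap("side");save(a,"w3")
pickle.dump((a,b),open("p3.pkl","wb"))
cr=cv2.resize(b['pixels'][100:260,180:400],(660,480),interpolation=cv2.INTER_CUBIC)
im=np.vstack([cv2.resize(a['pixels'],(480,300)),cv2.resize(cr,(480,300))]);cv2.imwrite("pics/m3.png",im[:,:,::-1])
E
```

```text
[0.49849526 0.17041508 0.14414278] [ 1.79826262e+02  1.02534706e-01 -2.05985337e+01] 0.03992597219857612 [0.36570453 0.17443378 0.87012052]
```

View pics/m3.png

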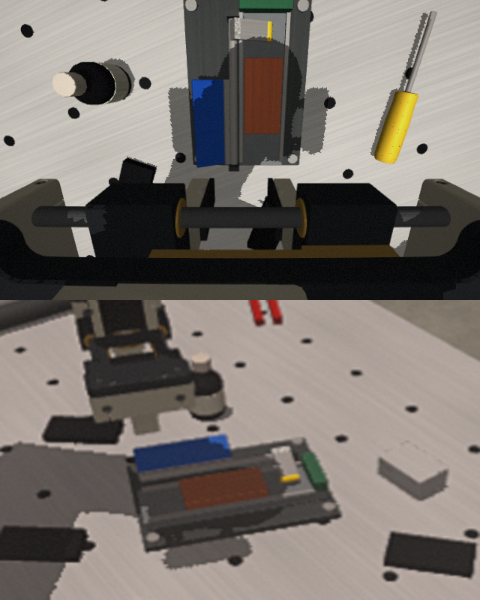

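The yaw is well aligned: in the wrist image the bed runs straight up, with the coupon's rear edge near row 133 and the blue bar at left. The bottle is clear. I'll refine from this closer view.

```bash
python3 - <<'E'
from h import *
import pickle;c,_=pickle.load(open("p3.pkl","rb"))
h=cv2.cvtColor(c['pixels'],cv2.COLOR_RGB2HSV)
T=sensors.get_state();Rw=R.from_euler('xyz',T['eef_rot'],degrees=True).as_matrix();t=T['tcp_pos']
O=np.array([.5692,.1195]);a=np.radians(-20.5);F=np.array([[np.cos(a),np.sin(a)],[-np.sin(a),np.cos(a)]])
for n,lo,hi,zs in(("cu",(3,100,40),(18,255,255),(.032,)),("blue",(105,120,40),(130,255,255),(.029,.043)),("green",(60,60,20),(90,255,255),(.036,)),("yellow",(22,150,120),(34,255,255),(.03,))):
    m=cv2.inRange(h,lo,hi);m[225:]=0;m[:,450:]=0
    k,l,st,ce=cv2.connectedComponentsWithStats(m);i=1+np.argmax(st[1:,4]);cn=cv2.findContours((l==i).astype('uint8'),0,1)[0][0]
    b=cv2.boxPoints(cv2.minAreaRect(cn));print(n,st[i],b.round(0).tolist())
    for z in zs:
        print(z,"fix",[ (F@(onz(c,p,z)[:2]-O)*1000).round(1).tolist() for p in b])
print("tcp fix",(F@(t[:2]-O)*1000).round(1))
E
```

```text
cu [ 325   77   53  102 5065] [[324.0, 178.0], [326.0, 76.0], [377.0, 77.0], [375.0, 179.0]]
0.032 fix [[-63.1, 21.2], [17.0, 19.9], [16.4, -19.4], [-64.0, -21.9]]
blue [ 255  106   45  117 4627] [[255.0, 106.0], [297.0, 105.0], [299.0, 221.0], [257.0, 222.0]]
0.029 fix [[-4.9, 76.5], [-4.3, 43.0], [-103.3, 43.1], [-104.1, 80.7]]
0.043 fix [[-4.9, 73.7], [-4.4, 41.9], [-97.9, 42.1], [-98.6, 77.6]]
green [ 318    0   74   17 1203] [[318.0, 0.0], [391.0, 0.0], [391.0, 16.0], [318.0, 16.0]]
0.036 fix [[67.5, 25.8], [67.6, -26.2], [57.4, -26.8], [57.2, 25.9]]
yellow [357  28   6  26 146] [[357.0, 53.0], [357.0, 28.0], [362.0, 28.0], [362.0, 53.0]]
0.03 fix [[33.6, -3.6], [50.8, -3.1], [50.8, -6.8], [33.6, -7.4]]
tcp fix [-83.3  24.5]
```

The estimates agree within 2 mm, and the TCP is at fixture (−83, 24.5). Descending.

Request:
drive_tool([
  {"x":0,"y":0,"z":0.03,"spin":0,"fingers":-0.09},
  {"x":0,"y":0,"z":0.06,"spin":0,"fingers":-0.09},
  {"x":0,"y":0,"z":0.075,"spin":0,"fingers":-0.09},
  {"x":0,"y":0,"z":0.085,"spin":0,"fingers":-0.09},
  {"x":0,"y":0,"z":0.09,"spin":0,"fingers":-0.09},
  {"x":0,"y":0,"z":0.094,"spin":0,"fingers":-0.09},
  {"x":0,"y":0,"z":0.096,"spin":0,"fingers":-0.09},
  {"x":0,"y":0,"z":0.096,"spin":0,"fingers":-0.09},
  {"x":0,"y":0,"z":0.096,"spin":0,"fingers":-0.09},
])

```text
time_s: 3.48
tcp_pos: [0.4996, 0.1725, 0.0501]
eef_rot: [-179.9, -0.1, -20.5]
contact_force: [1.0, 1.9, 3.9]
gripper_width: 0.04
gripper_force: 1.7
```

Request:
drive_tool([
  {"x":0,"y":0,"z":0.002,"spin":0,"fingers":-0.09},
  {"x":0,"y":0,"z":0.003,"spin":0,"fingers":-0.09},
  {"x":0,"y":0,"z":0.004,"spin":0,"fingers":-0.09},
  {"x":0,"y":0,"z":0.004,"spin":0,"fingers":-0.09},
  {"x":0,"y":0,"z":0.004,"spin":0,"fingers":-0.09},
])

```text
time_s: 4.1
tcp_pos: [0.4994, 0.172, 0.0457]
eef_rot: [-180.0, -0.0, -20.5]
contact_force: [2.3, 1.4, 5.6]
gripper_width: 0.0402
gripper_force: 2.5
```

Request:
drive_tool([
  {"x":0,"y":0,"z":0.001,"spin":0,"fingers":-0.09},
  {"x":0,"y":0,"z":0.0015,"spin":0,"fingers":-0.09},
  {"x":0,"y":0,"z":0.0015,"spin":0,"fingers":-0.09},
  {"x":0,"y":0,"z":0.0015,"spin":0,"fingers":-0.09},
])

```text
time_s: 4.6
tcp_pos: [0.4994, 0.172, 0.0449]
eef_rot: [-180.0, -0.0, -20.5]
contact_force: [-0.1, -0.0, 13.0]
gripper_width: 0.0398
gripper_force: 6.6
```

```bash
python3 - <<'E'
from h import *
a=cap("wrist");b=cap("side");save(a,"w4")
cr=cv2.resize(b['pixels'][120:240,200:380],(480,320),interpolation=cv2.INTER_CUBIC)
im=np.vstack([a['pixels'][:240,150:470],cr[:,80:400]]);im=np.vstack([cv2.resize(a['pixels'][:250],(480,188)),cr]);cv2.imwrite("pics/m4.png",im[:,:,::-1])
E
```

```text
(no output)
```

View pics/m4.png

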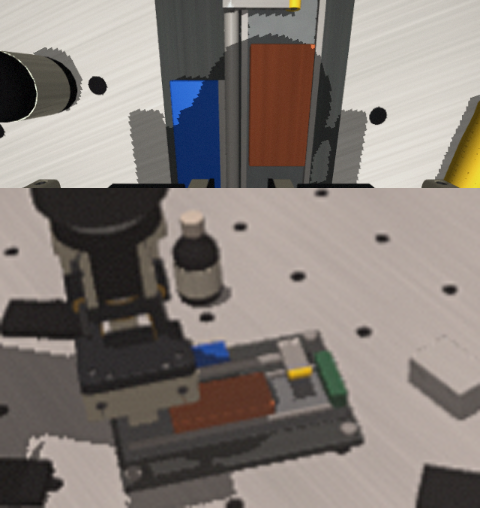

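The bar is at its stop: the force jumped to 13 N at tip z = 25.9 mm, the bar is level and the nose is up. Now pushing.

Request:
drive_tool([
  {"x":0.004,"y":0,"z":0,"spin":0,"fingers":-0.09},
  {"x":0.008,"y":0,"z":0,"spin":0,"fingers":-0.09},
  {"x":0.011,"y":0,"z":0,"spin":0,"fingers":-0.09},
  {"x":0.014,"y":0,"z":0,"spin":0,"fingers":-0.09},
  {"x":0.017,"y":0,"z":0,"spin":0,"fingers":-0.09},
  {"x":0.02,"y":0,"z":0,"spin":0,"fingers":-0.09},
  {"x":0.023,"y":0,"z":0,"spin":0,"fingers":-0.09},
  {"x":0.026,"y":0,"z":0,"spin":0,"fingers":-0.09},
  {"x":0.028,"y":0,"z":0,"spin":0,"fingers":-0.09},
])

```text
time_s: 5.82
tcp_pos: [0.5215, 0.1617, 0.0447]
eef_rot: [179.8, 0.3, -20.5]
contact_force: [-21.5, 7.0, 27.7]
gripper_width: 0.0401
gripper_force: 15.3
```

```bash
python3 - <<'E'
from h import *
print(sensors.get_state()['contact_force'],sensors.get_state()['moment'])
a=cap("wrist");b=cap("side");save(a,"w5")
cr=cv2.resize(b['pixels'][120:240,200:380],(480,320),interpolation=cv2.INTER_CUBIC)
im=np.vstack([cv2.resize(a['pixels'][:250],(640,250)),cv2.resize(cr,(640,340))]);cv2.imwrite("pics/m5.png",im[:,:,::-1])
E
```

```text
[-21.53640723   7.00159199  27.70213219] [3.26950569 7.94552203 0.44676091]
```

View pics/m5.png

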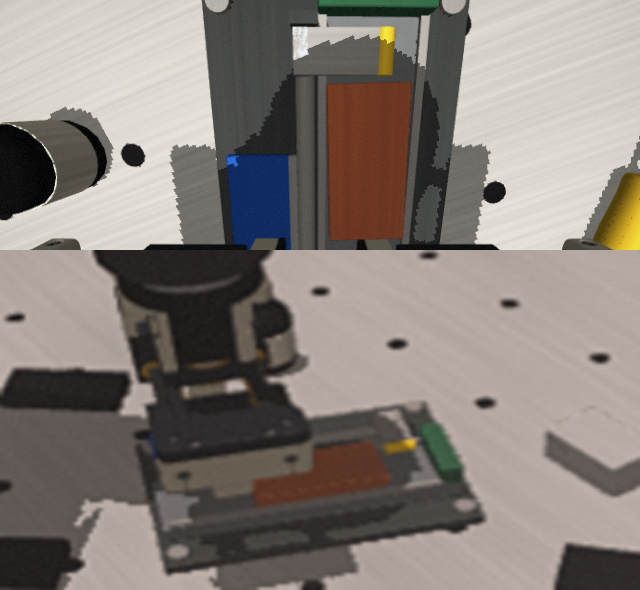

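The coupon has slid with its front edge just short of the raised nose (column 370, row 82), level and straight. I'll ease the press slightly and continue.

Request:
drive_tool([
  {"x":0.002,"y":0,"z":-0.0007,"spin":0,"fingers":-0.09},
  {"x":0.004,"y":0,"z":-0.0007,"spin":0,"fingers":-0.09},
  {"x":0.006,"y":0,"z":-0.0007,"spin":0,"fingers":-0.09},
  {"x":0.008,"y":0,"z":-0.0007,"spin":0,"fingers":-0.09},
  {"x":0.01,"y":0,"z":-0.0007,"spin":0,"fingers":-0.09},
])

```text
time_s: 6.55
tcp_pos: [0.5308, 0.158, 0.0449]
eef_rot: [179.8, 0.3, -20.5]
contact_force: [-17.5, 5.6, 23.6]
gripper_width: 0.0398
gripper_force: 12.5
```

Request:
drive_tool([
  {"x":0.002,"y":0,"z":-0.0003,"spin":0,"fingers":-0.09},
  {"x":0.004,"y":0,"z":-0.0003,"spin":0,"fingers":-0.09},
  {"x":0.006,"y":0,"z":-0.0003,"spin":0,"fingers":-0.09},
  {"x":0.008,"y":0,"z":-0.0003,"spin":0,"fingers":-0.09},
  {"x":0.01,"y":0,"z":-0.0003,"spin":0,"fingers":-0.09},
  {"x":0.012,"y":0,"z":-0.0003,"spin":0,"fingers":-0.09},
  {"x":0.014,"y":0,"z":-0.0003,"spin":0,"fingers":-0.09},
  {"x":0.016,"y":0,"z":-0.0003,"spin":0,"fingers":-0.09},
])

```text
time_s: 7.55
tcp_pos: [0.5456, 0.1522, 0.045]
eef_rot: [179.8, 0.3, -20.5]
contact_force: [-16.4, 4.6, 21.7]
gripper_width: 0.0401
gripper_force: 11.5
```

Request:
drive_tool([
  {"x":0.001,"y":0,"z":0,"spin":0,"fingers":-0.09},
  {"x":0.002,"y":0,"z":0,"spin":0,"fingers":-0.09},
  {"x":0.003,"y":0,"z":0,"spin":0,"fingers":-0.09},
  {"x":0.004,"y":0,"z":0,"spin":0,"fingers":-0.09},
])

```text
time_s: 8.05
tcp_pos: [0.5491, 0.1509, 0.045]
eef_rot: [179.8, 0.3, -20.5]
contact_force: [-21.5, 8.1, 24.1]
gripper_width: 0.0397
gripper_force: 13.9
```

Request:
drive_tool([
  {"x":0.001,"y":0,"z":-0.0003,"spin":0,"fingers":-0.09},
  {"x":0.0015,"y":0,"z":-0.0003,"spin":0,"fingers":-0.09},
  {"x":0.0015,"y":0,"z":-0.0003,"spin":0,"fingers":-0.09},
])

```text
time_s: 8.43
tcp_pos: [0.5494, 0.1507, 0.045]
eef_rot: [179.7, 0.4, -20.6]
contact_force: [-23.4, 9.5, 22.7]
gripper_width: 0.04
gripper_force: 15.7
```

```bash
python3 - <<'E'
from h import *
a=cap("wrist");b=cap("scene");save(a,"w6")
cr=cv2.resize(b['pixels'][170:260,300:420],(427,320),interpolation=cv2.INTER_CUBIC)
im=np.vstack([cv2.resize(a['pixels'][:250],(640,250)),cv2.copyMakeBorder(cr,0,0,0,213,0)]);cv2.imwrite("pics/m6.png",im[:,:,::-1])
E
```

```text
(no output)
```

View pics/m6.png

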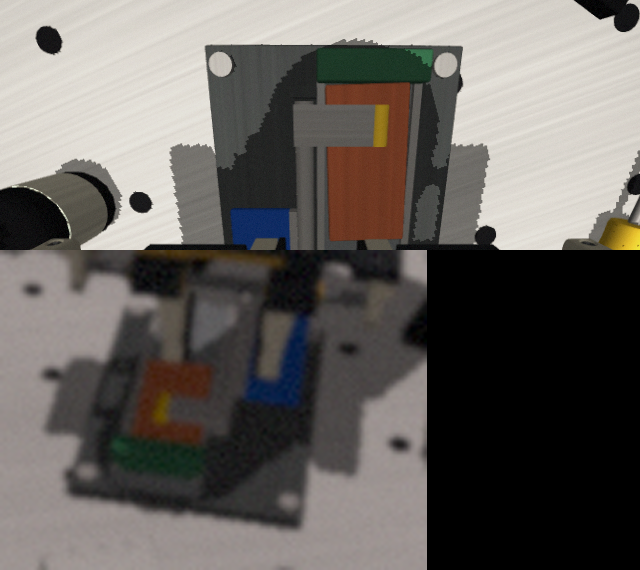

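The coupon lies under the nose and against the green stop (front edge at row 84). The tool stalls at the predicted position while the force rises. I'll push once more to confirm, back off with the bar still held down, and then lift.

Request:
drive_tool([
  {"x":0.001,"y":0,"z":0,"spin":0,"fingers":-0.09},
  {"x":0.002,"y":0,"z":0,"spin":0,"fingers":-0.09},
  {"x":0.002,"y":0,"z":0,"spin":0,"fingers":-0.09},
])

```text
time_s: 8.9
tcp_pos: [0.5497, 0.1505, 0.0449]
eef_rot: [179.7, 0.5, -20.6]
contact_force: [-31.1, 15.2, 28.3]
gripper_width: 0.0399
gripper_force: 20.3
```

Request:
drive_tool([
  {"x":-0.002,"y":0,"z":0.0003,"spin":0,"fingers":-0.09},
  {"x":-0.004,"y":0,"z":0.0006,"spin":0,"fingers":-0.09},
  {"x":-0.006,"y":0,"z":0.0008,"spin":0,"fingers":-0.09},
  {"x":-0.009,"y":0,"z":0.001,"spin":0,"fingers":-0.09},
  {"x":-0.011,"y":0,"z":0.001,"spin":0,"fingers":-0.09},
  {"x":-0.011,"y":0,"z":0.001,"spin":0,"fingers":-0.09},
])

```text
time_s: 9.65
tcp_pos: [0.547, 0.1536, 0.0452]
eef_rot: [180.0, -0.1, -20.5]
contact_force: [2.9, -4.6, 9.9]
gripper_width: 0.0397
gripper_force: 5.0
```

```bash
python3 - <<'E'
from h import *
a=cap("wrist");save(a,"w7")
h=cv2.cvtColor(a['pixels'],cv2.COLOR_RGB2HSV)
O=np.array([.5692,.1195]);t=np.radians(-20.5);F=np.array([[np.cos(t),np.sin(t)],[-np.sin(t),np.cos(t)]])
for n,lo,hi,z in(("cu",(3,100,40),(18,255,255),.032),("green",(60,60,20),(90,255,255),.036)):
    m=cv2.inRange(h,lo,hi);m[240:]=0;m[:,450:]=0;y,x=np.nonzero(m)
    for yy in (np.percentile(y,.5),np.percentile(y,99.5)): print(n,yy,(F@(onz(a,(365,yy),z)[:2]-O)*1000).round(1))
E
```

```text
cu 77.0 [59.2  4.9]
cu 234.0 [-20.1   1.7]
green 41.0 [73.8  6.1]
green 76.0 [59.3  5.5]
```

The coupon is home: front edge at 59.2 mm, stop face at 59.3 mm, rear edge at −20.1 mm. Lifting gently now.

Request:
drive_tool([
  {"x":-0.001,"y":0,"z":-0.003,"spin":0,"fingers":-0.09},
  {"x":-0.001,"y":0,"z":-0.006,"spin":0,"fingers":-0.09},
  {"x":-0.001,"y":0,"z":-0.01,"spin":0,"fingers":-0.09},
  {"x":-0.001,"y":0,"z":-0.016,"spin":0,"fingers":-0.09},
  {"x":-0.001,"y":0,"z":-0.03,"spin":0,"fingers":-0.09},
  {"x":-0.001,"y":0,"z":-0.06,"spin":0,"fingers":-0.09},
  {"x":-0.001,"y":0,"z":-0.1,"spin":0,"fingers":-0.09},
  {"x":-0.001,"y":0,"z":-0.14,"spin":0,"fingers":-0.09},
  {"x":-0.001,"y":0,"z":-0.14,"spin":0,"fingers":-0.09},
  {"x":-0.001,"y":0,"z":-0.14,"spin":0,"fingers":-0.09},
])

```text
time_s: 10.95
tcp_pos: [0.5449, 0.1545, 0.1846]
eef_rot: [-180.0, 0.0, -20.5]
contact_force: [-0.3, -0.0, -0.4]
gripper_width: 0.0401
gripper_force: 0.0
```

```bash
python3 - <<'E'
from h import *
a=cap("wrist");b=cap("side")
cr=cv2.resize(b['pixels'][120:240,200:380],(480,320),interpolation=cv2.INTER_CUBIC)
im=np.vstack([cv2.resize(a['pixels'][:250],(640,250)),cv2.resize(cr,(640,340))]);cv2.imwrite("pics/m8.png",im[:,:,::-1])
E
```

```text
(no output)
```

View pics/m8.png

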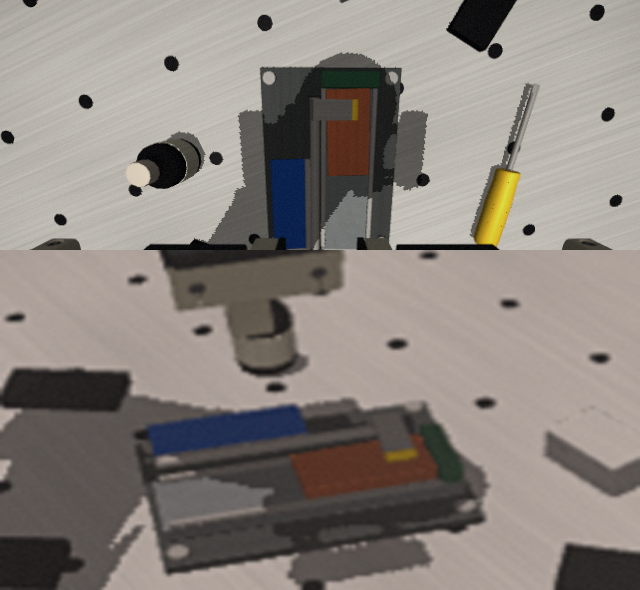

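The coupon sits against the green stop with the nose resting on it, the bystanders are untouched, and the tool is clear.

```bash
python3 -c "
from plant import r
print(r.close_job())"
```

```text
the job is handed in; nothing more can be done
None
```

The coupon is home against the green stop with the clip closed on it, the arm is clear, the bystanders were left alone, and the job was handed in at about 11 s; no verdict was shown.

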